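Index the carving slide one notch and lock it with the flat key

ROBOT

A 6-joint arm with a two-finger parallel gripper is mounted at the origin on the work surface. World frame = base frame: x ahead of the robot, y to its left, z up, the work surface at z = 0. Lengths are in m, angles in rad, forces in N, time in s.
With the tool pointing down it reaches from about 0.425 to 0.95 m from the base axis. Payload 3.5 kg.
Tool frame: the origin (TCP) lies on the centre line of the jaws, within the pads' length; the fingertips stand 17 mm ahead of it and the grasp point (between the pads) lies 2 mm behind it; z points along the fingers, y is the line along which they close (so a half turn about z gives the same grasp; the last joint's range is limited). The gripper opens to 85 mm and grips with 20 to 120 N. Pads are 22 mm wide; open, the fingers measure 114 mm over their backs; the gripper's body (76 mm by 85 mm) begins 54 mm behind the grasp point. The pads swing forward as they close: fully open they stand 13 mm farther back than shut.
Start: joints at [-1.294, 0.286, 1.577, -0, 1.279, -0.15], TCP at [0.279, -0.614, 0.248] pointing down, gripper open.
Joint ranges: [-2.77, 2.77], [-0.9, 2.22], [0.21, 2.48], [-1.53, 4.67], [0.24, 2.81], [-2.84, 2.84]. Speed limits (rad/s): [2.79, 2.79, 3.14, 3.14, 3.14, 3.14].

INTERFACE

Orientations are given as a unit quaternion [x, y, z, w].
In Python, from plant import ctrl gives the robot as it stands. The module is installed in compiled form; this text tells all that it offers.
- The arm moves only by the tool drive_tool, never from a script. Its argument "moves" is a list of rows, each a list of 3 entries, a list of its own where there are three numbers: the turn, a rotation vector about the tool's x, y, z in rad, then the shift along the tool's x, y, z in m, then the finger opening in m, from 0 to 0.0854. A call has 1 to 5 rows; each row shifts and turns the commanded pose from where the row before left it, along the tool's axes as they then stand; what a row does not reach is not made up. A row lasts 1/8 s, in which the tool goes at most 62.5 mm and 10.7 degrees, less where a joint would pass 70% of its speed; a pose out of reach is approached as far as the arm can. A call with a gripper value outside its range is refused whole. The fingers move at their own pace and stop on an object; "grip_force" is the grip in N (left out, the last holds). Time passes only in rows, so rows that do not move let the fingers close. It gives the time, the measured TCP pose, the force, the opening and the grip force at its end, in the units of the state.
- ctrl.get_state(): the state, without advancing time (a new reading comes with each control period).
- ctrl.read_camera(name): name is "side" or "top"; returns a dict with "image" (400x640x3 uint8, red, green, blue), "fx", "fy", "cx", "cy" (pixels), "dist" ([k1, k2, p1, p2, k3] as OpenCV has them; the pictures are not rectified), "R" (3x3) and "t" (3): a world point X has camera coordinates R X + t. Camera axes: x right, y down, z forward; pixel columns grow to the right and rows downward; lengths in m; the calibration is good to about 2 mm. A picture is of the moment at which its call begins. There is no depth.
- ctrl.sign_off(): hands the job in; it is judged then, once.
The state is a dict: "time": time; "qpos": joint angles; "dq": joint speeds; "joint_efforts": joint torques, N m; "eef_pos": TCP position; "tcp_rot": TCP orientation; "contact_force": force on the tool from outside, world axes, zero at the start; "wrist_torque": the same for the moment, N m; "opening": opening from 0.0 (shut) to 1.0 (fully open); "finger_force": force on a finger pad.
Only numpy, scipy, OpenCV 4.12 (cv2) and the standard library are available. Lean on these libraries where they do the work, as an engineer would, in place of code of your own. Each camera call takes 0.05 s, during which the arm holds its last target. There are 200 camera calls.

TASK

Set the carver's dividing slide for the next cut: pull the spring index knob out, slide the carriage one notch towards the block that has a hole in it and let the plunger snap fully home, so that the hole in the carriage's lug stands over the block's. Then take the flat locking key from its wooden stand, turn it to match, put it fully down through the lug into the block and let go. Leave everything else on the bench where it is.

Things in the scene. Friction and masses are not known exactly. Their poses are not given: they have to be found in the camera images.
- knob_grip (a point): middle of the black index knob (cylinder 34 mm across, 44 mm long: 22 mm to either side of this point) on a spring plunger. Frame: z outwards along the plunger's axis (the way to pull), leaning 30 degrees from vertical towards the robot's side, square to the slide; y along the slide. From 26 mm below this point: a steel barrel 28 mm across. Come along the axis: no room straight above
- frame_crest (a point): middle of the top bar of a carved wooden frame fixed to the carriage, 110 mm wide (130 over its scrolls), 14 mm thick, leaning 33 degrees over the knob; its crest is 34 mm further up along it. The frame's near face lies 55 to 65 mm behind the knob's axis. It moves with the carriage
- plunger (a joint): pull of the plunger, m: 0 = home in a notch, 0.018 = fully out. A spring pushes it home (7 N at 0, 13 N fully out). Its round-ended 10 mm pin reaches 9 mm into the notch: pull it 12 to 15 mm for the carriage to slide. Let go over a notch it springs home; between notches it stays about 9 mm out
- carriage (a joint): place of the carriage on its slide, m; grows along y of lug_hole. It starts in the notch at 0; notches lie every 0.045 m (-0.09 to 0.09), each 1.5 mm wider than the pin. 3 N of friction; it stays where it is left
- lug_hole (a point): centre of the hole's mouth in the top of the carriage's steel lug (50 x 56 mm, 16 mm thick, top 82 mm above the table, on the side away from the knob). Frame: z up, y along the slide, x across it, away from the knob. Through hole 25 mm along x, 17 mm along y, 2 mm chamfer. The key's shoulder comes to rest on the lug's top
- socket_mouth (a point): centre of the mouth of the fixed dark steel socket block, 42 x 38 mm, 42 mm high, mouth 62 mm above the table, with a hole right through, 25 x 17 mm, directions as the lug's. It stands one notch (45 mm along the slide) to one side or the other of the carriage's start; with the carriage in that notch the lug's hole is exactly over it, 4 mm above
- blank_top (a point): centre of the top of the solid block of the same size, without a hole, one notch to the other side
- key_grip (a point): point in the wooden grip of the loose locking key, 85 mm above its lower end. Flat steel shank 14 (x) by 22 mm (y), 55 mm long (last 11 mm: 11 x 19), below a grip 30 (x) by 44 (y) by 50 mm tall (20 mm up, 30 mm down from here); 0.15 to 0.3 kg. Frame: z up the key, x across its thin side. The shank enters the lug only with x along the slide, either way round
- key_shoulder (a point): centre of the underside of the key's grip, 30 mm below key_grip, 55 mm above the shank's lower end
- stand: fixed wooden block 75 x 75 x 65 mm with a loose slot 20 x 28 mm in which the key starts upright, its grip's shoulder on the block's top; origin at the centre of its underside
- capital: small carved wooden column capital, 80 x 80 x 85 mm, standing; bystander; origin at the centre of its underside
- baluster: turned wooden baluster, 60 mm across, 160 mm tall, standing; bystander; origin at the centre of its underside
- gluejar: white jar, 68 mm across, 100 mm tall; bystander; origin at the centre of its underside
- chisel: wood-handled carving tool, 200 mm long, lying; bystander; origin under the tool
- mallet: wooden mallet, 240 mm long, lying; bystander; origin under the tool
- rosette: round carved rosette, 84 mm across, 28 mm high; bystander; origin at the centre of its underside
- mug: white mug, 80 mm across, 90 mm tall; bystander; origin at the centre of its underside
- scroll: carved wooden scroll offcut, about 50 x 160 x 48 mm, lying; bystander; origin at the centre of its underside
There are look-alikes about, which are no part of the job. Of the things shaped like the part that bears key_grip, the wooden one is meant.

How it is judged:
By the outcome, as a careful person would: the job done as asked, in the order asked, and still so for the second after the job is handed in, with the robot touching nothing.
It also fails if it takes over 61 s, if anything falls off the work surface, if the arm or the gripper's body presses on something with over 40 N, if the wrist force passes 120 N, or if a joint passes its speed limit or range.

## Working session

There is one attempt and no reset: what is moved stays moved. The work goes in short steps, Python scripts to look and compute and a tool call to move; the robot and the scene stay as the last step left them, time stands still between calls to the robot, and variables do not carry over. Pictures are saved under pics/ and viewed, at most 10 in all, crops included, and the job is handed in when it is done.

Besides the shell and the picture viewer there is one more tool, called by a JSON object that holds its "fn" and its "kwargs", one argument or row to a line. drive_tool: Moves the arm, as the interface text tells. Its arguments: {"type":"object","properties":{"moves":{"type":"array","items":{"type":"array"}},"grip_force":{"type":"number"}},"required":["moves"]}

```bash
mkdir -p pics; python3 - <<'E'
from plant import ctrl
import cv2,numpy as np
for n in("side","top"):
    c=ctrl.read_camera(n); cv2.imwrite(f"pics/{n}0.png",c["image"][:,:,::-1])
    print(n,c["fx"],c["fy"],c["cx"],c["cy"],c["dist"],np.round(c["R"],4).tolist(),np.round(c["t"],4), -np.array(c["R"]).T@c["t"])
s=ctrl.get_state();print(s)
E
```

```text
side 390.9832550985174 390.9832550985174 311.80524807485756 199.79768483690304 [-0.00725707  0.          0.          0.          0.        ] [[-0.7203, -0.6936, 0.0124], [-0.4057, 0.4068, -0.8185], [0.5626, -0.5946, -0.5744]] [0.3515 0.332  0.9818] [-0.16448035  0.69249679  0.83126353]
top 428.4637221891044 428.4637221891044 316.0594213842609 197.20564074190537 [0.01279114 0.         0.         0.         0.        ] [[-0.018, -0.9997, -0.0138], [-0.991, 0.0197, -0.1323], [0.1325, 0.0112, -0.9911]] [0.0169 0.5153 1.5115] [ 0.31065302 -0.01028942  1.56649793]
{'time': 0.1, 'qpos': array([-1.29400210e+00,  2.87112127e-01,  1.57803470e+00,  1.56188764e-05,
        1.27865925e+00, -1.50012390e-01]), 'dq': array([-3.69647807e-04, -1.83968169e-03, -4.57599060e-03, -7.99559099e-04,
       -6.84371910e-04, -1.33136751e-05]), 'joint_efforts': array([ 1.20005880e-03, -4.07293653e+01, -2.93699473e+01, -1.56784427e-04,
        3.44822089e-03, -1.69129287e-06]), 'eef_pos': array([ 0.27929148, -0.61388058,  0.2470599 ]), 'tcp_rot': array([ 9.77315679e-01,  2.11784889e-01, -6.26474463e-05, -1.10496244e-03]), 'contact_force': array([ 0.02151335, -0.32300537, -0.08678601]), 'wrist_torque': array([ 0.02532403,  0.04278987, -0.03169063]), 'finger_force': 0.0, 'opening': 1.0007169471990187}
```

View pics/side0.png

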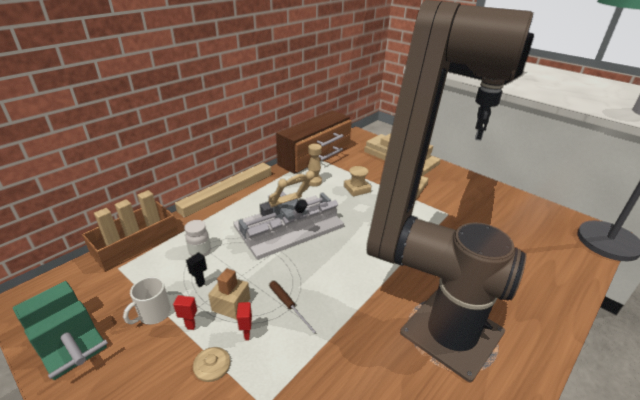

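View pics/top0.png

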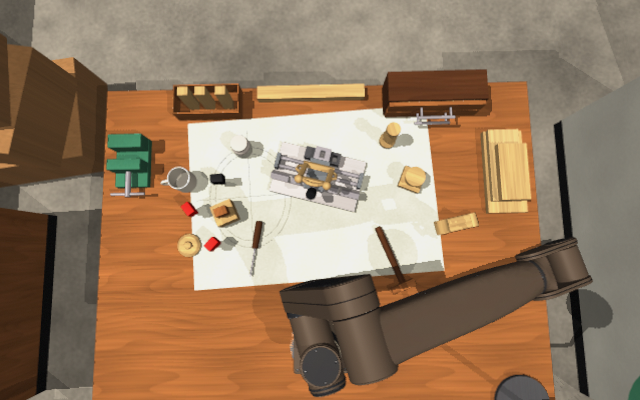

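The side view shows the device around (290,215), the wooden key in its stand at (228,282), and the robot at the right. The top view shows the carriage around (318,175).
Key candidates in the top view are wooden-in-stand (224,211), black (218,179), red (189,209) and red (212,243). By the description I choose the wooden one in the stand. A close crop of the key and slide will check that choice.

```bash
python3 - <<'E'
import cv2,numpy as np
t=cv2.imread("pics/top0.png");s=cv2.imread("pics/side0.png")
def g(im,x,y,w,h,f): return cv2.resize(im[y:y+h,x:x+w],None,fx=f,fy=f,interpolation=cv2.INTER_CUBIC)
a=g(t,260,135,115,80,6.9565)[:300*2]; 
cv2.imwrite("pics/c1.png",a)
b=g(s,180,140,166,110,4.8);c=g(t,180,165,100,90,4)
cv2.imwrite("pics/c2.png",b)
d=np.hstack([g(s,165,250,100,90,4),c]);cv2.imwrite("pics/c3.png",d);print(a.shape,b.shape,d.shape)
E
```

```text
(557, 800, 3) (528, 797, 3) (360, 800, 3)
```

View pics/c1.png

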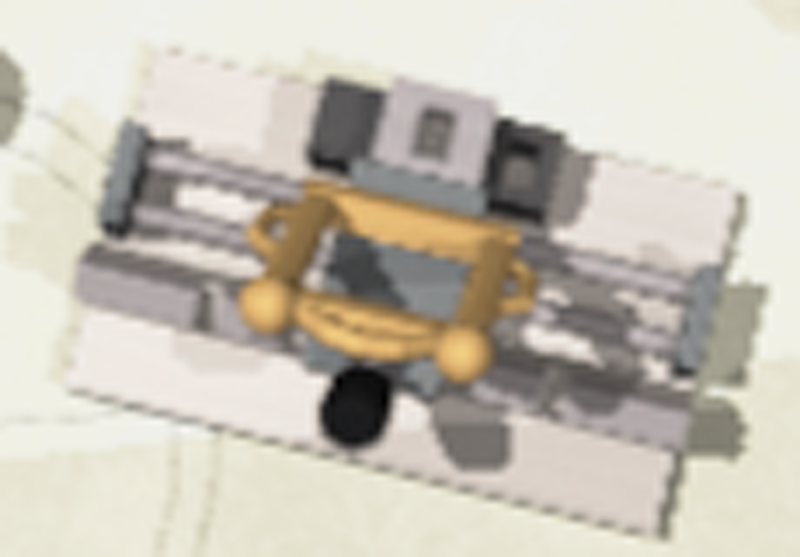

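View pics/c2.png

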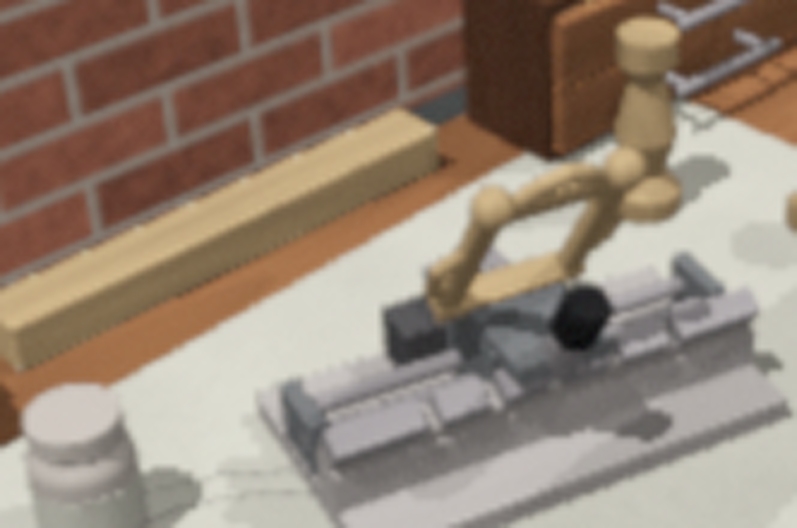

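View pics/c3.png

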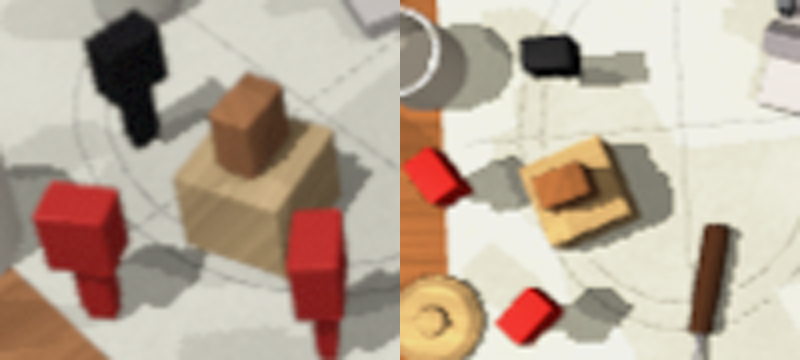

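The crops show the holed block is at the image right of the lug (c1 at 520,170), so the carriage slides towards image right, which is world -y. They also confirm the wooden key in the stand.

```bash
cat > h.py <<'E'
from plant import ctrl
import cv2,numpy as np
from scipy.spatial.transform import Rotation as Ro
C={n:ctrl.read_camera(n) for n in("side","top")}
def ray(n,p):
    c=C[n];K=np.array([[c["fx"],0,c["cx"]],[0,c["fy"],c["cy"]],[0,0,1]])
    u=cv2.undistortPoints(np.array([[p]],float),K,np.array(c["dist"]))[0,0]
    R=np.array(c["R"]);return -R.T@c["t"],R.T@np.r_[u,1]
def onz(n,p,z):
    o,d=ray(n,p);return o+d*(z-o[2])/d[2]
def tri(p1,p2):
    A=np.zeros((3,3));b=np.zeros(3);L=[]
    for n,p in(("side",p1),("top",p2)):
        o,d=ray(n,p);d=d/np.linalg.norm(d);P=np.eye(3)-np.outer(d,d);A+=P;b+=P@o;L.append((o,P))
    x=np.linalg.solve(A,b);return x,[np.linalg.norm(P@(x-o)) for o,P in L]
def proj(n,X):
    c=C[n];K=np.array([[c["fx"],0,c["cx"]],[0,c["fy"],c["cy"]],[0,0,1]])
    return cv2.projectPoints(np.atleast_2d(np.array(X,float)),cv2.Rodrigues(np.array(c["R"]))[0],np.array(c["t"],float),K,np.array(c["dist"]))[0][:,0]
def cr(x,y,ox,oy,f): return ((x+.5)/f-.5+ox,(y+.5)/f-.5+oy)
E
python3 - <<'E'
from h import *
np.set_printoptions(precision=4,suppress=True)
f=800/115
T=lambda x,y,z:onz("top",cr(x,y,260,135,f),z)
print("lug hole",T(434,135,.082)); print("lug corners",T(392,80,.082),T(498,98,.082),T(488,188,.082))
print("socket",T(522,168,.062))
for a,b in(((70,392),(665,537)),((150,50),(745,190)),((95,255),(690,395))):
    v=T(*b,.015)-T(*a,.015);print("dir",np.degrees(np.arctan2(v[1],v[0])),np.linalg.norm(v))
print("knob",tri(cr(582,316,180,140,4.8),cr(355,408,260,135,f)))
print("balls",tri(cr(492,207,180,140,4.8),cr(267,305,260,135,f)),tri(cr(626,167,180,140,4.8),cr(466,353,260,135,f)))
S=lambda x,y,z:onz("top",cr(x-400,y,180,165,4),z)
s=[S(*p,.065) for p in((522,175),(598,137),(636,213),(560,246))];print("stand",np.array(s),np.mean(s,0))
k=[S(*p,.115) for p in((530,187),(577,163),(593,186),(545,212))];print("key",np.array(k),np.mean(k,0))
ks=[onz("side",cr(*p,165,250,4),.115) for p in((210,115),(246,75),(288,93),(252,133))];print("keyside",np.array(ks),np.mean(ks,0))
# segment key color
E
```

```text
lug hole [ 0.6632 -0.0171  0.082 ]
lug corners [0.6924 0.0037 0.082 ] [ 0.6818 -0.0501  0.082 ] [ 0.6351 -0.044   0.082 ]
socket [ 0.6496 -0.0622  0.062 ]
dir -104.91407522131286 0.32163581316972306
dir -104.7606195612589 0.32588117457882315
dir -104.57688906754557 0.3230226210681069
knob (array([0.5145, 0.0235, 0.1416]), [np.float64(0.0007051332628035805), np.float64(0.0007051332628033916)])
balls (array([0.5518, 0.0615, 0.2228]), [np.float64(0.00010625289715523046), np.float64(0.0001062528971551246)]) (array([ 0.5277, -0.0292,  0.2223]), [np.float64(0.00021650290301556262), np.float64(0.00021650290301539706)])
stand [[0.4791 0.3817 0.065 ]
 [0.5116 0.3148 0.065 ]
 [0.4435 0.2806 0.065 ]
 [0.4157 0.3473 0.065 ]] [0.4625 0.3311 0.065 ]
key [[0.463  0.3616 0.115 ]
 [0.4828 0.3217 0.115 ]
 [0.4628 0.3078 0.115 ]
 [0.4414 0.3485 0.115 ]] [0.4625 0.3349 0.115 ]
keyside [[0.4684 0.3598 0.115 ]
 [0.4808 0.3237 0.115 ]
 [0.4492 0.3146 0.115 ]
 [0.4378 0.3505 0.115 ]] [0.459  0.3371 0.115 ]
```

```bash
cat > plan.py <<'E'
from plant import ctrl
import numpy as np
from scipy.spatial.transform import Rotation as Ro
np.set_printoptions(precision=4,suppress=True)
al=np.radians(-14.8); X=np.array([np.cos(al),np.sin(al),0]);Y=np.array([-X[1],X[0],0]);Z=np.array([0,0,1.])
n=np.cos(np.pi/6)*Z-.5*X
def frame(y,z): return Ro.from_matrix(np.c_[np.cross(y,z),y,z])
RK=frame(-Y,-n); knob=np.array([.5145,.0235,.1416])
def plan(p,R):
    s=ctrl.get_state();R0=Ro.from_quat(s["tcp_rot"]);d=np.array(p)-s["eef_pos"]
    rv=(R0.inv()*R).as_rotvec()
    print("t",s["time"],"pos",s["eef_pos"],"q",s["qpos"],"F",s["contact_force"],"op",s["opening"])
    print("rv",rv,"n",np.linalg.norm(rv)/.18,"shift in new axes",R.inv().apply(d),"in now axes",R0.inv().apply(d),"n",np.linalg.norm(d)/.06)
E
python3 - <<'E'
from plan import *
plan(knob+n*.2,RK)
E
```

```text
t 0.2 pos [ 0.2793 -0.6141  0.2474] q [-1.294   0.2869  1.5776 -0.      1.2786 -0.15  ] F [0.4704 0.6053 0.6158] op 1.0012386769471664
rv [-0.1807  0.5031  0.6687] n 4.756278928578436 shift in new axes [ 0.0029 -0.6765 -0.0761] in now axes [ 0.4006 -0.5464 -0.0665] n 11.346094947196942
```

{"fn": "drive_tool", "kwargs": {
  "moves": [
    [[-0.036,0.1,0.134],[0,0,0],0.0854],
    [[-0.036,0.1,0.134],[0,0,0],0.0854],
    [[-0.036,0.1,0.134],[0,0,0],0.0854],
    [[-0.036,0.1,0.134],[0,0,0],0.0854],
    [[-0.036,0.1,0.134],[0,0,0],0.0854]
  ]
}}

```text
time: 0.82
eef_pos: [0.2792, -0.6146, 0.2483]
tcp_rot: [0.957, -0.127, 0.257, 0.034]
contact_force: [-0.0, 0.3, 0.4]
opening: 1.001
finger_force: 0.0
```

{"fn": "drive_tool", "kwargs": {
  "moves": [
    [[0,0,0],[0,-0.056,-0.007],0.0854],
    [[0,0,0],[0,-0.056,-0.007],0.0854],
    [[0,0,0],[0,-0.056,-0.007],0.0854],
    [[0,0,0],[0,-0.056,-0.007],0.0854],
    [[0,0,0],[0,-0.056,-0.007],0.0854]
  ]
}}

```text
time: 1.45
eef_pos: [0.3344, -0.3375, 0.2783]
tcp_rot: [0.958, -0.125, 0.255, 0.034]
contact_force: [0.7, 0.1, 0.5]
opening: 0.999
finger_force: 0.0
```

```bash
python3 - <<'E'
from plan import *
plan(knob+n*.2,RK)
E
```

```text
t 1.45 pos [ 0.3344 -0.3375  0.2783] q [-1.2131 -0.4254  2.2507  0.4866  1.0492  0.4284] F [0.73   0.1086 0.5015] op 0.999039138132106
rv [ 0.0018  0.0023 -0.001 ] n 0.016939008267698178 shift in new axes [ 0.0026 -0.395  -0.0407] in now axes [ 0.0021 -0.395  -0.0414] n 6.6190971037647595
```

{"fn": "drive_tool", "kwargs": {
  "moves": [
    [[0,0,0],[0,-0.056,0.0],0.0854],
    [[0,0,0],[0,-0.056,0.0],0.0854],
    [[0,0,0],[0,-0.056,0.0],0.0854],
    [[0,0,0],[0,-0.056,0.0],0.0854]
  ]
}}

```text
time: 1.95
eef_pos: [0.3917, -0.1213, 0.2782]
tcp_rot: [0.958, -0.125, 0.256, 0.034]
contact_force: [1.2, -0.3, -0.0]
opening: 1.0
finger_force: 0.0
```

```bash
python3 - <<'E'
from plan import *
plan(knob+n*.15,RK)
E
```

```text
t 1.95 pos [ 0.3917 -0.1213  0.2782] q [-0.6647 -0.7084  2.4138  0.2399  0.9621  1.0764] F [ 1.2252 -0.2525 -0.0077] op 0.9997893451435897
rv [ 0.0027  0.0008 -0.0013] n 0.01707762045009627 shift in new axes [ 0.0025 -0.1713  0.0092] in now axes [ 0.0023 -0.1714  0.0087] n 2.859809829482477
```

{"fn": "drive_tool", "kwargs": {
  "moves": [
    [[0,0,0],[0.001,-0.056,0.005],0.0854],
    [[0,0,0],[0.001,-0.056,0.005],0.0854],
    [[0,0,0],[0,-0.059,0.01],0.0854],
    [[0,0,0],[0,0,0.01],0.0854],
    [[0,0,0],[0,0,0],0.0854]
  ]
}}

```text
time: 2.58
eef_pos: [0.4513, 0.0385, 0.2514]
tcp_rot: [0.959, -0.124, 0.254, 0.034]
contact_force: [-0.5, -0.8, -0.0]
opening: 1.004
finger_force: 0.0
```

```bash
python3 - <<'E'
from plan import *
plan(knob-n*.001,RK)
from h import *
a=C["top"]["image"][120:215,265:380,::-1];b=C["side"]["image"][120:260,200:370,::-1]
g=lambda i,f:cv2.resize(i,None,fx=f,fy=f,interpolation=cv2.INTER_CUBIC)
cv2.imwrite("pics/d1.png",np.hstack([g(a[:,:],3.4)[:320],cv2.resize(b,(400,320))]))
E
```

```text
t 2.575 pos [0.4513 0.0385 0.2514] q [-0.0969 -0.503   2.3487 -0.1151  0.7866  1.7915] F [-0.4787 -0.7849 -0.0498] op 1.0042939342341584
rv [0.0017 0.0051 0.0013] n 0.030752745841490726 shift in new axes [ 0.0013 -0.0016  0.1286] in now axes [ 0.002  -0.0018  0.1286] n 2.1438339332778353
```

View pics/d1.png

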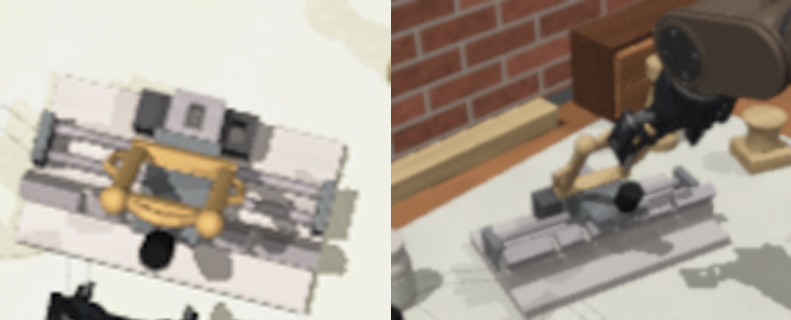

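The left half shows the fingers straddling the knob's axis (knob at 157,250) and the right half shows the gripper clear of the frame. I go in along the axis.

{"fn": "drive_tool", "kwargs": {
  "moves": [
    [[0.002,0.005,0.001],[0.001,-0.002,0.04],0.0854],
    [[0,0,0],[0,0,0.044],0.0854],
    [[0,0,0],[0,0,0.03],0.0854],
    [[0,0,0],[0,0,0.014],0.0854],
    [[0,0,0],[0,0,0],0.0854]
  ]
}}

```text
time: 3.3
eef_pos: [0.5149, 0.0209, 0.1418]
tcp_rot: [0.957, -0.127, 0.257, 0.034]
contact_force: [-0.5, -0.5, 0.2]
opening: 1.001
finger_force: 0.0
```

{"fn": "drive_tool", "kwargs": {
  "moves": [
    [[0,0,0],[0,0,0],0.025],
    [[0,0,0],[0,0,0],0.025],
    [[0,0,0],[0,0,0],0.025],
    [[0,0,0],[0,0,0],0.025],
    [[0,0,0],[0,0,0],0.025]
  ],
  "grip_force": 60
}}

```text
time: 3.92
eef_pos: [0.5153, 0.0232, 0.1438]
tcp_rot: [0.957, -0.125, 0.258, 0.034]
contact_force: [-6.7, -2.7, 6.3]
opening: 0.378
finger_force: 58.7
```

```bash
python3 - <<'E'
from plan import *
plan(knob-n*.001,RK)
E
```

```text
t 3.925 pos [0.5153 0.0232 0.1438] q [-0.1197 -0.1663  2.3205 -0.1555  0.4695  1.8299] F [-6.6716 -2.6512  6.2719] op 0.3775951983309754
rv [ 0.0006 -0.0034 -0.0002] n 0.01923856380399219 shift in new axes [-0.0018 -0.0001  0.0025] in now axes [-0.0018 -0.0001  0.0025] n 0.05166128397898676
```

{"fn": "drive_tool", "kwargs": {
  "moves": [
    [[0,0,0],[0,0,-0.006],0.025],
    [[0,0,0],[0,0,-0.006],0.025],
    [[0,0,0],[0,0,-0.003],0.025],
    [[0,0,0],[0,0,0],0.025]
  ]
}}

```text
time: 4.42
eef_pos: [0.5085, 0.025, 0.1557]
tcp_rot: [0.957, -0.125, 0.259, 0.033]
contact_force: [9.1, -4.6, -7.3]
opening: 0.382
finger_force: 60.6
```

```bash
python3 - <<'E'
from plan import *
plan([.5153,.0232,.1438],RK)
E
```

```text
t 4.425 pos [0.5085 0.025  0.1557] q [-0.1176 -0.2064  2.3291 -0.148   0.4986  1.8234] F [ 9.1352 -4.5532 -7.2751] op 0.38166870576377476
rv [-0.0003 -0.0055 -0.0007] n 0.03102327197769631 shift in new axes [0.0002 0.     0.0138] in now axes [0.0001 0.     0.0138] n 0.23002582601384297
```

{"fn": "drive_tool", "kwargs": {
  "moves": [
    [[0,0,0],[0,0.012,0],0.025],
    [[0,0,0],[0,0.014,0],0.025],
    [[0,0,0],[0,0.012,0],0.025],
    [[0,0,0],[0,0.007,0],0.025],
    [[0,0,0],[0,0,0],0.025]
  ]
}}

```text
time: 5.05
eef_pos: [0.4967, -0.0186, 0.1553]
tcp_rot: [0.957, -0.125, 0.259, 0.034]
contact_force: [8.8, -4.6, -8.7]
opening: 0.376
finger_force: 61.2
```

```bash
python3 - <<'E'
from plan import *
plan(np.array([.5085,.025,.1557])-.045*Y,RK)
E
```

```text
t 5.05 pos [ 0.4967 -0.0186  0.1553] q [-0.2365 -0.249   2.3635 -0.0232  0.4987  1.6113] F [ 8.7632 -4.5603 -8.6858] op 0.3763653570708387
rv [ 0.0001 -0.0051 -0.0012] n 0.029162352852631537 shift in new axes [ 0.0004 -0.0001 -0.0002] in now axes [ 0.0004 -0.0001 -0.0002] n 0.008311558174796101
```

{"fn": "drive_tool", "kwargs": {
  "moves": [
    [[0,0,0],[0,0,0.006],0.025],
    [[0,0,0],[0,0,0.006],0.025],
    [[0,0,0],[0,0,0.003],0.025],
    [[0,0,0],[0,0,0],0.025]
  ]
}}

```text
time: 5.55
eef_pos: [0.5034, -0.0202, 0.1438]
tcp_rot: [0.958, -0.124, 0.257, 0.034]
contact_force: [-10.7, -1.7, 10.7]
opening: 0.378
finger_force: 63.9
```

```bash
python3 - <<'E'
from plan import *
plan(np.array([.5153,.0232,.1438])-.045*Y,RK)
E
```

```text
t 5.55 pos [ 0.5034 -0.0202  0.1438] q [-0.2362 -0.2075  2.3541 -0.026   0.4699  1.6128] F [-10.6907  -1.726   10.7467] op 0.3778303899034441
rv [ 0.0007 -0.0017  0.0003] n 0.010526909218766978 shift in new axes [ 0.0004 -0.      0.0002] in now axes [ 0.0003 -0.      0.0002] n 0.006725468184136834
```

The knob is back at the same depth one notch over. I release and back out along the axis.

{"fn": "drive_tool", "kwargs": {
  "moves": [
    [[0,0,0],[0,0,0],0.0854],
    [[0,0,0],[0,0,0],0.0854],
    [[0,0,0],[0,0,0],0.0854],
    [[0,0,0],[0,0,-0.02],0.0854],
    [[0,0,0],[0,0,-0.04],0.0854]
  ]
}}

```text
time: 6.18
eef_pos: [0.4734, -0.0121, 0.193]
tcp_rot: [0.958, -0.125, 0.256, 0.033]
contact_force: [0.2, -0.3, 0.8]
opening: 0.999
finger_force: 0.0
```

{"fn": "drive_tool", "kwargs": {
  "moves": [
    [[0,0,0],[0,0,-0.05],0.0854],
    [[0,0,0],[0,0,-0.03],0.0854],
    [[0,0,0],[0,-0.03,0],0.0854],
    [[0,0,0],[0,-0.058,0],0.0854],
    [[0,0,0],[0,-0.058,0],0.0854]
  ]
}}

```text
time: 6.8
eef_pos: [0.4734, 0.1406, 0.2643]
tcp_rot: [0.957, -0.125, 0.259, 0.033]
contact_force: [1.3, -1.1, -0.1]
opening: 1.0
finger_force: 0.0
```

```bash
python3 - <<'E'
from plan import *
from h import *
a=C["top"]["image"][:,:,::-1]; s=C["side"]["image"][:,:,::-1]
cv2.imwrite("pics/top1.png",a);cv2.imwrite("pics/side1.png",s)
f=5
g=lambda i,x,y,w,h,f:cv2.resize(i[y:y+h,x:x+w],None,fx=f,fy=f,interpolation=cv2.INTER_CUBIC)
cv2.imwrite("pics/d2.png",np.hstack([g(a,270,130,100,110,4),g(a,200,188,50,55,8)]))
p=np.array([.4625,.3349,.30])
plan(p,frame(-Y,-Z))
E
```

```text
t 6.9 pos [0.4733 0.1441 0.2633] q [ 0.1917 -0.3531  2.2291 -0.3005  0.8054  2.1722] F [-0.4966  0.2967 -0.497 ] op 1.00036252723002
rv [-0.0036 -0.5254  0.0067] n 2.9190525033776433 shift in new axes [-0.0592 -0.1817 -0.0367] in now axes [-0.0318 -0.1822 -0.0605] n 3.2430066145093503
```

View pics/d2.png

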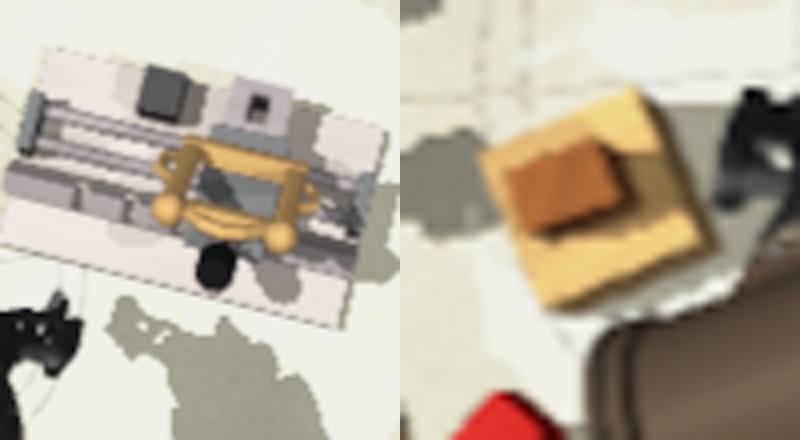

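The left crop shows the lug at (260,107) now standing over the holed block, with the blank free at (165,92). The right crop shows the key in its stand, undisturbed.

```bash
python3 - <<'E'
from h import *
from scipy.optimize import minimize
np.set_printoptions(precision=4,suppress=True)
t=cv2.imread("pics/top0.png");s=cv2.imread("pics/side0.png");t1=cv2.imread("pics/top1.png")
def box(x,y,yaw,hx,hy,z0,z1):
    R=Ro.from_euler('z',yaw).as_matrix()
    return np.array([R@[i*hx,j*hy,0]+[x,y,k] for i in(-1,1) for j in(-1,1) for k in(z0,z1)])
def sil(n,P,F=8):
    m=np.zeros((400*F//1,640*F),np.uint8)
    h=cv2.convexHull(((proj(n,P)+.5)*F).astype(np.int32));cv2.fillConvexPoly(m,h,255)
    return cv2.resize(m,(640,400),interpolation=cv2.INTER_AREA)/255.
hs={n:cv2.cvtColor(i,cv2.COLOR_BGR2HSV) for n,i in(("top",t),("side",s))}
M={}
for n,(x,y,w,h) in(("top",(208,195,32,32)),("side",(212,264,30,36))):
    H=hs[n].astype(int); m=np.zeros((400,640));
    q=H[y:y+h,x:x+w]; c=(q[...,0]<17)&(q[...,1]>105)
    l,k=cv2.connectedComponents(c.astype(np.uint8)); b=max(range(1,l),key=lambda i:(k==i).sum())
    m[y:y+h,x:x+w]=k==b;M[n]=m;print(n,m.sum(),np.argwhere(m).mean(0)[::-1])
def cost(v,names=("top","side")): return sum(np.abs(sil(n,box(v[0],v[1],v[2],.015,.022,.065,.115))-M[n]).sum() for n in names)
for nm in(("top",),("top","side")):
  best=min((minimize(cost,[.461,.335,a],args=(nm,),method="Nelder-Mead",options=dict(initial_simplex=[[.461,.335,a],[.466,.335,a],[.461,.34,a],[.461,.335,a+.15]])) for a in(.2,.35,.5)),key=lambda r:r.fun)
  print(nm,best.x,np.degrees(best.x[2]),best.fun)
# lug hole now
g=cv2.cvtColor(t1,cv2.COLOR_BGR2GRAY).astype(float)
cx,cy=[int(round(v)) for v in cr(260,107,270,130,4)]
print(np.round(g[cy-8:cy+8,cx-9:cx+10]).astype(int),cx,cy)
print("hole",onz("top",cr(260,107,270,130,4),.082))
E
```

```text
top 155.0 [220.9806 211.2194]
side 372.0 [226.9032 281.6344]
('top',) [0.4654 0.3368 0.3068] 17.578487565187295 17.698039215686276
('top', 'side') [0.4648 0.3359 0.4665] 26.73109734159996 91.28627450980392
[[231 230 225 225 232 234 238 240 240 240 240 239 239 240 240 239 239 239
  239]
 [229 229 215 188 195 209 225 231 232 234 236 238 239 240 239 239 239 239
  239]
 [229 224 203 185 184 183 184 190 198 208 221 226 232 234 237 238 239 239
  240]
 [222 213 195 188 186 185 182 182 183 184 184 189 197 209 221 226 232 234
  238]
 [203 200 193 188 187 187 179 169 176 180 182 182 184 183 184 191 198 216
  235]
 [209 204 189 189 188 186 166 134 135 151 161 172 183 184 183 185 185 212
  236]
 [202 193 186 186 188 179 139  75  59  75 102 146 178 185 185 185 183 206
  227]
 [198 186 184 186 185 171 122  55  30  42  56 126 181 188 187 186 178 167
  164]
 [197 185 183 183 183 159  94  38  33  28  46 132 185 187 188 187 172 152
  153]
 [195 187 187 185 182 148  76  69  72  62  70 138 184 184 185 185 173 149
  138]
 [194 189 187 186 178 136  79 103 112 105 117 160 184 183 183 183 165 138
  138]
 [191 189 188 188 178 131  89 112 111 112 140 175 185 183 184 174 151 136
  137]
 [179 186 191 190 181 155 133 138 131 128 155 180 184 185 185 167 138 138
  137]
 [141 167 178 175 176 184 188 184 176 167 177 185 187 186 184 169 143 137
  138]
 [143 145 140 132 134 161 178 176 177 181 184 191 190 188 186 164 136 137
  136]
 [139 141 139 137 141 145 141 135 142 152 158 175 178 179 173 153 135 136
  135]] 335 156
hole [ 0.6536 -0.0618  0.082 ]
```

{"fn": "drive_tool", "kwargs": {
  "moves": [
    [[0,-0.175,0],[0,-0.04,0],0.0854],
    [[0,-0.175,0],[0,-0.04,0],0.0854],
    [[0,-0.175,0],[0,-0.04,0],0.0854],
    [[0,0,-0.18],[0,0,0],0.0854],
    [[0,0,-0.18],[0,0,0],0.0854]
  ]
}}

```text
time: 7.62
eef_pos: [0.5047, 0.2532, 0.263]
tcp_rot: [0.999, 0.052, -0.0, -0.0]
contact_force: [0.1, -0.5, 0.3]
opening: 0.999
finger_force: 0.0
```

{"fn": "drive_tool", "kwargs": {
  "moves": [
    [[0,0,-0.18],[0,0,0],0.0854],
    [[0,0,-0.18],[0,0,0],0.0854],
    [[0,0,-0.18],[0,0,0],0.0854],
    [[0,0,-0.18],[0,0,0],0.0854],
    [[0,0,-0.18],[0,0,0],0.0854]
  ]
}}

```text
time: 8.25
eef_pos: [0.5042, 0.2528, 0.2639]
tcp_rot: [0.877, 0.481, 0.001, -0.0]
contact_force: [-0.3, -0.2, -0.1]
opening: 1.001
finger_force: 0.0
```

{"fn": "drive_tool", "kwargs": {
  "moves": [
    [[0,0,-0.18],[0,0,0],0.0854],
    [[0,0,-0.18],[0,0,0],0.0854],
    [[0,0,-0.18],[0,0,0],0.0854],
    [[0,0,-0.18],[0,0,0],0.0854],
    [[0,0,-0.18],[0,0,0],0.0854]
  ]
}}

```text
time: 8.88
eef_pos: [0.5042, 0.2528, 0.2639]
tcp_rot: [0.58, 0.814, 0.001, 0.0]
contact_force: [-0.7, 0.3, -0.4]
opening: 1.001
finger_force: 0.0
```

```bash
python3 - <<'E'
from plan import *
a=np.radians(23)
plan([.465,.336,.2],frame(np.array([np.cos(a),np.sin(a),0]),-Z))
E
```

```text
t 8.875 pos [0.5042 0.2528 0.2639] q [ 0.2848  0.0294  1.8378  0.0004  1.2727 -0.0481] F [-0.7145  0.2708 -0.3592] op 1.000986787726407
rv [ 0.0017 -0.0002 -0.0687] n 0.381525099164279 shift in new axes [ 0.0919 -0.0036  0.0639] in now axes [ 0.0914 -0.01    0.0639] n 1.865947713014167
```

{"fn": "drive_tool", "kwargs": {
  "moves": [
    [[0,0,-0.069],[0.046,-0.003,0.0],0.0854],
    [[0,0,0],[0.046,-0.001,0.02],0.0854],
    [[0,0,0],[0,0,0.044],0.0854],
    [[0,0,0],[0,0,0.05],0.0854],
    [[0,0,0],[0,0,0.03],0.0854]
  ]
}}

```text
time: 9.5
eef_pos: [0.4668, 0.3371, 0.1171]
tcp_rot: [0.554, 0.832, -0.001, -0.001]
contact_force: [-0.3, 0.5, -0.5]
opening: 1.0
finger_force: 0.0
```

```bash
python3 - <<'E'
from plan import *
a=np.radians(23)
plan([.465,.336,.093],frame(np.array([np.cos(a),np.sin(a),0]),-Z))
E
```

```text
t 9.5 pos [0.4668 0.3371 0.1171] q [0.4492 0.2154 1.9198 0.0001 1.0083 0.053 ] F [-0.2574  0.5478 -0.5239] op 1.0002355271583516
rv [-0.0019  0.0001 -0.0052] n 0.030682221148266985 shift in new axes [-0.0003 -0.0021  0.0241] in now axes [-0.0003 -0.0021  0.0241] n 0.4031537805921664
```

{"fn": "drive_tool", "kwargs": {
  "moves": [
    [[0,0,0],[0,-0.001,0.02],0.0854],
    [[0,0,0],[0,0,0],0.0854],
    [[0,0,0],[0,0,0],0.02],
    [[0,0,0],[0,0,0],0.02],
    [[0,0,0],[0,0,0],0.02]
  ],
  "grip_force": 40
}}

```text
time: 10.12
eef_pos: [0.4668, 0.3395, 0.101]
tcp_rot: [0.553, 0.833, 0.001, 0.001]
contact_force: [-3.4, -1.7, 3.6]
opening: 0.376
finger_force: 2.6
```

{"fn": "drive_tool", "kwargs": {
  "moves": [
    [[0,0,0],[0,0,0],0.02],
    [[0,0,0],[0,0,0],0.02],
    [[0,0,0],[0,0,0],0.02]
  ],
  "grip_force": 60
}}

```text
time: 10.5
eef_pos: [0.4671, 0.3397, 0.1011]
tcp_rot: [0.553, 0.833, 0.001, 0.001]
contact_force: [-1.8, -0.9, 7.1]
opening: 0.346
finger_force: 60.9
```

```bash
python3 - <<'E'
from plan import *
a=np.radians(23)
plan([.465,.336,.093],frame(np.array([np.cos(a),np.sin(a),0]),-Z))
from h import *
print(ctrl.get_state()["wrist_torque"])
g=lambda i,x,y,w,h,f:cv2.resize(i[y:y+h,x:x+w,::-1],None,fx=f,fy=f,interpolation=cv2.INTER_CUBIC)
cv2.imwrite("pics/d3.png",np.hstack([g(C["side"]["image"],170,235,80,80,5),g(C["top"]["image"],180,160,80,80,5)]))
E
```

```text
t 10.5 pos [0.4671 0.3397 0.1011] q [ 0.4532  0.2393  1.9251 -0.0002  0.9744  0.0541] F [-1.7527 -0.9293  7.0642] op 0.3456578411108888
rv [ 0.0028 -0.     -0.0022] n 0.02000392037456608 shift in new axes [-0.0026 -0.0034  0.0081] in now axes [-0.0026 -0.0034  0.0081] n 0.15232063395521372
[-0.1908  0.3404 -0.0368]
```

View pics/d3.png

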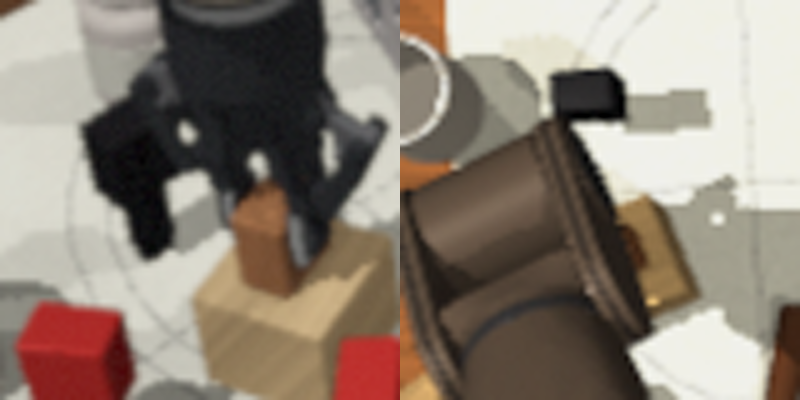

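The picture shows the fingers closed on the wooden key's thin side, about (265,235), with the neighbours untouched. I lift it.

{"fn": "drive_tool", "kwargs": {
  "moves": [
    [[0,0,0],[0,0,-0.03],0.02],
    [[0,0,0],[0,0,-0.05],0.02],
    [[0,0,0],[0,0,-0.055],0.02],
    [[0,0,0],[0,0,-0.04],0.02],
    [[0,0,0],[0,0,0],0.02]
  ]
}}

```text
time: 11.22
eef_pos: [0.4679, 0.34, 0.2786]
tcp_rot: [0.553, 0.833, 0.004, 0.002]
contact_force: [0.1, 0.6, -2.3]
opening: 0.344
finger_force: 60.3
```

```bash
python3 - <<'E'
from plan import *
plan([.654,-.061,.27],frame(Y,-Z))
E
```

```text
t 11.225 pos [0.4679 0.34   0.2786] q [ 0.4532  0.047   1.7926 -0.0001  1.2923  0.054 ] F [ 0.1334  0.6336 -2.3202] op 0.34416501399203403
rv [ 0.0092  0.004  -0.9133] n 5.07418629963774 shift in new axes [-0.2824 -0.3402  0.0086] in now axes [-0.4419  0.0155  0.0085] n 7.370304360658138
```

{"fn": "drive_tool", "kwargs": {
  "moves": [
    [[0.002,0.001,-0.1825],[0,0,0],0.02],
    [[0.002,0.001,-0.1825],[0,0,0],0.02],
    [[0.002,0.001,-0.1825],[0,0,0],0.02],
    [[0.002,0.001,-0.1825],[0,0,0],0.02],
    [[0.001,0,-0.1825],[0,0,0],0.02]
  ]
}}

```text
time: 11.85
eef_pos: [0.4651, 0.3386, 0.2708]
tcp_rot: [0.126, 0.992, -0.003, -0.006]
contact_force: [-0.2, -0.4, -2.1]
opening: 0.34
finger_force: 60.2
```

{"fn": "drive_tool", "kwargs": {
  "moves": [
    [[0,0,0],[-0.05,0,0],0.02],
    [[0,0,0],[-0.052,-0.025,0],0.02],
    [[0,0,0],[-0.045,-0.04,0],0.02],
    [[0,0,0],[-0.045,-0.04,0],0.02],
    [[0,0,0],[-0.045,-0.04,0],0.02]
  ]
}}

```text
time: 12.48
eef_pos: [0.6579, 0.1366, 0.2696]
tcp_rot: [0.129, 0.992, -0.002, -0.006]
contact_force: [0.2, 0.1, -3.4]
opening: 0.347
finger_force: 60.0
```

{"fn": "drive_tool", "kwargs": {
  "moves": [
    [[0,0,0],[-0.04,-0.04,0],0.02],
    [[0,0,0],[-0.005,-0.055,0],0.02],
    [[0,0,0],[0,-0.055,0],0.02],
    [[0,0,0],[0,-0.04,0],0.02],
    [[0,0,0],[0,0,0],0.02]
  ]
}}

```text
time: 13.1
eef_pos: [0.6513, -0.0596, 0.2706]
tcp_rot: [0.131, 0.991, -0.002, -0.006]
contact_force: [-0.2, 0.4, -3.1]
opening: 0.337
finger_force: 60.1
```

```bash
python3 - <<'E'
from plan import *
plan([.654,-.061,.20],frame(Y,-Z))
E
```

```text
t 13.1 pos [ 0.6513 -0.0596  0.2706] q [-0.2444  0.2315  1.6021 -0.0053  1.3199 -1.5502] F [-0.2397  0.3643 -3.0779] op 0.33733745736242954
rv [-0.0053 -0.0119 -0.0053] n 0.07813426397972821 shift in new axes [-0.003  -0.0006  0.0706] in now axes [-0.0038 -0.0002  0.0705] n 1.1769978490536297
```

{"fn": "drive_tool", "kwargs": {
  "moves": [
    [[-0.005,-0.012,-0.005],[0,0,0.03],0.02],
    [[0,0,0],[0,0,0.02],0.02],
    [[0,0,0],[0,0,0],0.02]
  ]
}}

```text
time: 13.48
eef_pos: [0.6511, -0.0557, 0.22]
tcp_rot: [0.126, 0.992, 0.0, -0.001]
contact_force: [-0.2, -0.8, -3.7]
opening: 0.342
finger_force: 60.2
```

```bash
python3 - <<'E'
from plan import *
from h import *
def cen(f,cx,cy,r=7):
    g=cv2.cvtColor(cv2.imread(f),cv2.COLOR_BGR2GRAY).astype(float)
    w=g[cy-r:cy+r+1,cx-r:cx+r+1]; m=((w<165)).astype(np.uint8)
    l,k,st,ce=cv2.connectedComponentsWithStats(m); i=k[r,r]; print(st[i]); return ce[i]+[cx-r,cy-r]
b=cen("pics/top1.png",334,156); print("after",b,onz("top",b,.082))
a=cen("pics/top0.png",322,154); h0=onz("top",a,.082); print("before",a,h0,h0-.045*Y)
plan([.654,-.061,.20],frame(Y,-Z))
s=ctrl.get_state();R=Ro.from_quat(s["tcp_rot"])
def kb(dx):
    P=[]
    for (hx,hy,z0,z1) in((.015,.022,.041,-.009-.003),(.007,.011,.091,.036)):
        # tool frame: key x=tool y, key y=tool x, z down
        P.append(np.array([R.apply([dx+j*hy,i*hx,z])+s["eef_pos"] for i in(-1,1) for j in(-1,1) for z in(z0,z1)]))
    return P
im=C["side"]["image"][:,:,::-1].copy();x,y,w,h=230,110,100,100;f=6
o=cv2.resize(im[y:y+h,x:x+w],None,fx=f,fy=f,interpolation=cv2.INTER_CUBIC)
q=o.copy()
hull=cv2.convexHull(((proj("side",kb(0)[1])-[x,y]+.5)*f).astype(np.int32));cv2.polylines(q,[hull],True,(0,255,0),1)
hull=cv2.convexHull(((proj("side",kb(0)[0])-[x,y]+.5)*f).astype(np.int32));cv2.polylines(q,[hull],True,(0,255,255),1)
cv2.imwrite("pics/d4.png",q)
E
```

```text
[ 4  4  7  8 49]
after [334.0408 156.6735] [ 0.6525 -0.0597  0.082 ]
[ 4  3  7  9 48]
before [321.9583 153.8125] [ 0.6638 -0.0171  0.082 ] [ 0.6523 -0.0606  0.082 ]
t 13.575 pos [ 0.6531 -0.0564  0.2241] q [-0.2408  0.2609  1.6528  0.0003  1.223  -1.5582] F [-0.3133 -0.3839 -2.7272] op 0.3429141521912986
rv [0.0004 0.005  0.0048] n 0.038540832671278384 shift in new axes [-0.0021 -0.0042  0.0241] in now axes [-0.0019 -0.0042  0.0242] n 0.4099104156927194
```

View pics/d4.png

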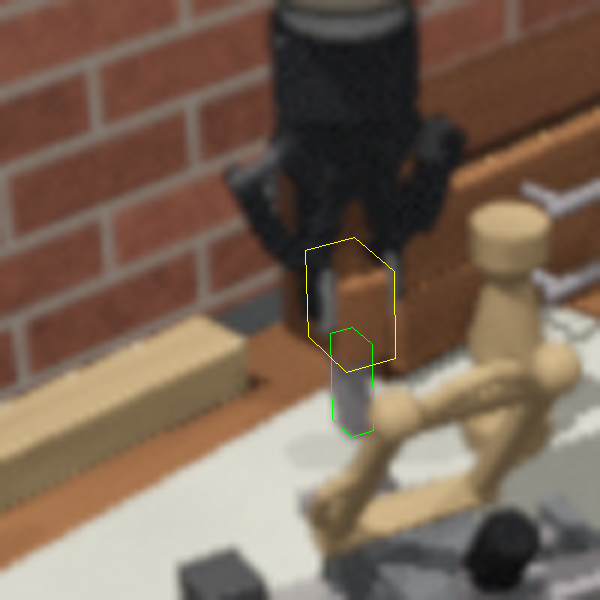

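The overlay matches the held key: the shank is at (352,400) inside the green outline and upright. The pose reading seems to jitter, so I average it.

```bash
python3 - <<'E'
from plan import *
P=[];Q=[]
for _ in range(14):
    ctrl.read_camera("top");s=ctrl.get_state();P.append(s["eef_pos"]);Q.append(Ro.from_quat(s["tcp_rot"]))
P=np.array(P);m=P.mean(0);R=Ro.concatenate(Q).mean();print(s["time"],m,P.std(0))
T=frame(Y,-Z);print("rv",(R.inv()*T).as_rotvec(),"shift",R.inv().apply(np.array([.6525,-.0600,.18])-m))
print(P[:5])
E
```

```text
14.275 [ 0.6533 -0.057   0.2253] [0.0003 0.0001 0.0006]
rv [0.0003 0.0069 0.0041] shift [ 0.0003 -0.0031  0.0453]
[[ 0.6535 -0.0567  0.2253]
 [ 0.6538 -0.0568  0.2259]
 [ 0.6537 -0.0569  0.2261]
 [ 0.6537 -0.057   0.2261]
 [ 0.6536 -0.057   0.2259]]
```

{"fn": "drive_tool", "kwargs": {
  "moves": [
    [[0,0.006,0.004],[0,-0.003,0.02],0.02],
    [[0,0,0],[0,0,0.02],0.02],
    [[0,0,0],[0,0,0.005],0.02],
    [[0,0,0],[0,0,0],0.02],
    [[0,0,0],[0,0,0],0.02]
  ]
}}

```text
time: 14.9
eef_pos: [0.6528, -0.0601, 0.1803]
tcp_rot: [0.129, 0.992, 0.0, 0.001]
contact_force: [0.2, -0.4, -2.7]
opening: 0.339
finger_force: 60.1
```

```bash
cat > m.py <<'E'
from plan import *
def m(z,N=6):
    P=[];Q=[]
    for _ in range(N):
        ctrl.read_camera("top");s=ctrl.get_state();P.append(s["eef_pos"]);Q.append(Ro.from_quat(s["tcp_rot"]))
    p=np.mean(P,0);R=Ro.concatenate(Q).mean();print(s["time"],p,np.std(P,0),"F",s["contact_force"],s["wrist_torque"],"op",s["opening"])
    print("rv",(R.inv()*frame(Y,-Z)).as_rotvec(),"shift",R.inv().apply(np.array([.6525,-.0600,z])-p))
E
python3 -c "from m import *; m(.15)"
```

```text
15.2 [ 0.6527 -0.06    0.1804] [0.0001 0.     0.0002] F [ 0.5278 -0.1909 -2.2402] [ 0.0017  0.0135 -0.0372] op 0.34312561204485315
rv [0.0003 0.0012 0.0001] shift [ 0.0002 -0.      0.0304]
```

{"fn": "drive_tool", "kwargs": {
  "moves": [
    [[0,0,0],[0,0,0.006],0.02],
    [[0,0,0],[0,0,0.005],0.02],
    [[0,0,0],[0,0,0.004],0.02],
    [[0,0,0],[0,0,0],0.02]
  ]
}}

```text
time: 15.7
eef_pos: [0.6519, -0.0599, 0.1637]
tcp_rot: [0.129, 0.992, 0.0, -0.001]
contact_force: [-0.3, 0.7, -1.3]
opening: 0.339
finger_force: 60.1
```

```bash
python3 -c "from m import *; m(.15,3)"
```

```text
15.85 [ 0.6523 -0.06    0.1645] [0.0001 0.     0.0002] F [ 0.0047  0.2355 -2.6781] [-0.0269 -0.0087  0.0266] op 0.34305538186025497
rv [ 0.0003 -0.0004 -0.    ] shift [-0.0002  0.      0.0145]
```

Lower end is about 8 mm inside the hole without contact. Continuing.

{"fn": "drive_tool", "kwargs": {
  "moves": [
    [[0,0,0],[0,0,0.006],0.02],
    [[0,0,0],[0,0,0.006],0.02],
    [[0,0,0],[0,0,0.004],0.02],
    [[0,0,0],[0,0,0],0.02]
  ]
}}

```text
time: 16.35
eef_pos: [0.6554, -0.0607, 0.1611]
tcp_rot: [0.128, 0.992, -0.001, 0.004]
contact_force: [-12.5, 1.5, 32.2]
opening: 0.344
finger_force: 64.9
```

```bash
python3 -c "from m import *; m(.12,3)"
```

```text
16.5 [ 0.6554 -0.0607  0.1611] [0. 0. 0.] F [-12.3236   2.3699  31.9245] [ 0.4422  2.6002 -0.0196] op 0.34413228540295715
rv [-0.0005  0.0074  0.0007] shift [ 0.0033 -0.      0.0411]
```

The step of the shank caught: forces of about -12 N in x and 32 N up match its +X edge riding the +X chamfer. This agrees with the 2.6 mm in-hand offset seen at the stand. I back up, shift by -X 2.5 mm, and retry.

{"fn": "drive_tool", "kwargs": {
  "moves": [
    [[0,0,0],[0,0,-0.014],0.02],
    [[0,0,0],[0.0025,0,0],0.02],
    [[0,0,0],[0,0,0],0.02]
  ]
}}

```text
time: 16.88
eef_pos: [0.6496, -0.0593, 0.1615]
tcp_rot: [0.129, 0.992, 0.0, -0.0]
contact_force: [0.2, 0.8, 2.2]
opening: 0.344
finger_force: 60.7
```

```bash
python3 -c "from m import *; m(.15,3)"
```

```text
17.025 [ 0.6496 -0.0593  0.1616] [0. 0. 0.] F [ 0.0406  0.0517 -0.3565] [ 0.0738 -0.0633 -0.0466] op 0.3406389741272881
rv [ 0.0004 -0.0013 -0.0001] shift [-0.003   0.      0.0116]
```

{"fn": "drive_tool", "kwargs": {
  "moves": [
    [[0,0,0],[0,0,0.004],0.02],
    [[0,0,0],[0,0,0.003],0.02],
    [[0,0,0],[0,0,0.003],0.02],
    [[0,0,0],[0,0,0],0.02]
  ]
}}

```text
time: 17.52
eef_pos: [0.6503, -0.0595, 0.1518]
tcp_rot: [0.129, 0.992, 0.0, 0.001]
contact_force: [3.2, -0.4, -1.7]
opening: 0.342
finger_force: 60.7
```

```bash
python3 -c "from m import *; m(.14,3)"
```

```text
17.675 [ 0.6503 -0.0595  0.1518] [0. 0. 0.] F [ 3.1999  0.0167 -2.4692] [-0.1619 -0.8274 -0.0082] op 0.3412079224030201
rv [ 0.0004  0.0011 -0.0002] shift [-0.0022  0.0001  0.0118]
```

{"fn": "drive_tool", "kwargs": {
  "moves": [
    [[0,0,0],[-0.0007,0,0.003],0.02],
    [[0,0,0],[0,0,0.004],0.02],
    [[0,0,0],[0,0,0.004],0.02],
    [[0,0,0],[0,0,0],0.02]
  ]
}}

```text
time: 18.18
eef_pos: [0.6503, -0.0598, 0.1408]
tcp_rot: [0.129, 0.992, -0.0, -0.0]
contact_force: [2.2, -0.9, -3.9]
opening: 0.338
finger_force: 60.5
```

```bash
python3 -c "from m import *; m(.118,3)"
```

```text
18.325 [ 0.6503 -0.0598  0.1408] [0. 0. 0.] F [ 2.809  -2.0319 -4.5508] [-0.4943 -0.7193 -0.052 ] op 0.34811620294506695
rv [-0.0003 -0.0006 -0.    ] shift [-0.0022  0.0003  0.0228]
```

{"fn": "drive_tool", "kwargs": {
  "moves": [
    [[0,0,0],[-0.0005,0,0.005],0.02],
    [[0,0,0],[0,0,0.005],0.02],
    [[0,0,0],[0,0,0.005],0.02],
    [[0,0,0],[0,0,0.004],0.02],
    [[0,0,0],[0,0,0],0.02]
  ]
}}

```text
time: 18.95
eef_pos: [0.6506, -0.0599, 0.1217]
tcp_rot: [0.129, 0.992, -0.0, -0.001]
contact_force: [0.8, -3.7, -3.6]
opening: 0.341
finger_force: 60.3
```

```bash
python3 -c "from m import *; m(.118,3)"
```

```text
19.1 [ 0.6506 -0.0599  0.1217] [0. 0. 0.] F [ 1.2064 -4.4745 -4.2511] [-0.9024 -0.1753 -0.0972] op 0.33875053523520593
rv [-0.0003 -0.0012  0.    ] shift [-0.0019  0.0003  0.0037]
```

{"fn": "drive_tool", "kwargs": {
  "moves": [
    [[0,0,0],[0,0,0.003],0.02],
    [[0,0,0],[0,0,0.003],0.02],
    [[0,0,0],[0,0,0],0.02]
  ]
}}

```text
time: 19.48
eef_pos: [0.651, -0.0599, 0.1184]
tcp_rot: [0.129, 0.992, -0.0, -0.0]
contact_force: [-5.0, -4.8, 5.0]
opening: 0.343
finger_force: 61.5
```

```bash
python3 -c "from m import *; m(.118,3)"
```

```text
19.625 [ 0.651  -0.0599  0.1184] [0. 0. 0.] F [-5.1153 -3.9546  5.7982] [-0.9448  0.7117 -0.1029] op 0.34168028268529116
rv [-0.0006 -0.0007  0.0003] shift [-0.0015  0.0003  0.0004]
```

It stopped at 0.1184, the height expected with the shoulder on the lug, and pushes back. I release it and retreat straight up.

{"fn": "drive_tool", "kwargs": {
  "moves": [
    [[0,0,0],[0,0,0],0.0854],
    [[0,0,0],[0,0,0],0.0854],
    [[0,0,0],[0,0,0],0.0854],
    [[0,0,0],[0,0,0],0.0854],
    [[0,0,0],[0,0,-0.02],0.0854]
  ]
}}

```text
time: 20.25
eef_pos: [0.6496, -0.0591, 0.1349]
tcp_rot: [0.129, 0.992, 0.001, -0.003]
contact_force: [0.3, 0.6, 0.3]
opening: 0.996
finger_force: 0.0
```

{"fn": "drive_tool", "kwargs": {
  "moves": [
    [[0,0,0],[0,0,-0.05],0.0854],
    [[0,0,0],[0,0,-0.06],0.0854],
    [[0,0,0],[0,0.04,-0.05],0.0854],
    [[0,0,0],[0,0.06,0],0.0854],
    [[0,0,0],[0,0.06,0],0.0854]
  ]
}}

```text
time: 20.88
eef_pos: [0.6926, 0.0953, 0.2993]
tcp_rot: [0.129, 0.992, 0.001, 0.002]
contact_force: [0.2, 1.2, -0.1]
opening: 0.998
finger_force: 0.0
```

{"fn": "drive_tool", "kwargs": {
  "moves": [
    [[0,0,0],[0,0.06,0],0.0854],
    [[0,0,0],[0,0.04,0],0.0854],
    [[0,0,0],[0,0,0],0.0854],
    [[0,0,0],[0,0,0],0.0854]
  ]
}}

```text
time: 21.38
eef_pos: [0.7172, 0.1904, 0.2965]
tcp_rot: [0.129, 0.992, 0.0, 0.0]
contact_force: [-0.5, -0.6, -0.3]
opening: 1.001
finger_force: 0.0
```

```bash
python3 - <<'E'
from plan import *
from h import *
g=lambda i,x,y,w,h,f:cv2.resize(i[y:y+h,x:x+w,::-1],None,fx=f,fy=f,interpolation=cv2.INTER_CUBIC)
q=[]
K=[np.array([[.6525,-.06,0]+i*.015*Y+j*.022*X+z*Z for i in(-1,1) for j in(-1,1)]) for z in(.082,.132)]
for n,(x,y) in(("side",(240,155)),("top",(280,120))):
    o=g(C[n]["image"],x,y,80,90,5)
    h=cv2.convexHull(((proj(n,np.vstack(K))-[x,y]+.5)*5).astype(np.int32));cv2.polylines(o,[h],True,(0,255,0),1);q.append(o)
cv2.imwrite("pics/e.png",np.hstack(q));print(ctrl.get_state()["contact_force"],ctrl.get_state()["time"])
E
```

```text
[ 0.463  -0.6423  0.1429] 21.475
```

View pics/e.png

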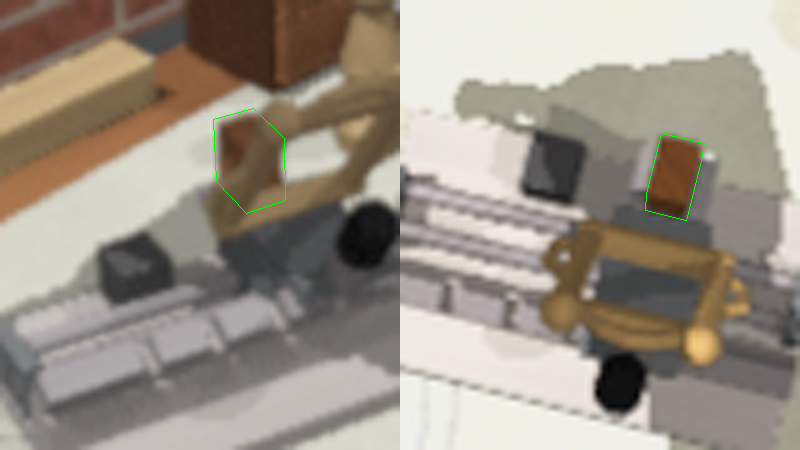

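The picture shows the key's grip seated upright on the lug, at (675,178) in the top half, matching the outline drawn for a fully seated key. I hand the job in.

```bash
python3 -c "from plant import ctrl; print(ctrl.sign_off())"
```

```text
the job is handed in; nothing more can be done
None
```

I slid the carriage one notch to the holed block with the plunger home, seated the wooden key fully through the lug into the block, let go and handed the job in at about 21.5 s; the key caught once on the lug's chamfer (about 34 N) and went in after a 2.5 mm shift.

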